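# Close the casting's transit box: fold the lid over and tuck its tongue under the lip

### The job

Close the plywood transit box: push the raised lid over with the fingertips until it lies flat, then, keeping it pressed down, push against its thumb step so that the tongue slides fully home under the steel lip, and let go. Push gently, and leave the casting in the box and everything else on the bench where it stands.

Things in the scene. Friction and masses are not known exactly. Their poses are not given: they have to be found in the camera images.
- box: open plywood transit box fixed to the bench, 180 (its x) x 130 (y) x 70 mm (z, wall top), walls 6 mm; origin at the centre of its underside. Its lid is hinged along the -x side and folds over towards the box's +x, where a steel retaining lip overhangs the inside of the wall
- lid (a joint): hinge angle of the lid, rad: 0 = flat on the box walls, pi/2 = upright, 2.05 = fully back. The hinge axis is parallel to the box's y, at box x = -80 mm plus lid_slide, z = 72 mm, in the lid's mid-plane. A weak spring (about 0.1 N m when flat) lifts the lid to about 1.6 to 2.0 unless it is held down or tucked
- lid_slide (a joint): how far the hinge pin has moved along its slots towards the lip, m: 0 = back, 0.024 = fully home. It takes about 5 N to move and stays where it is left. With the lid flat, the tongue's end is at box x = 60 mm at 0 (clear of the lip) and 84 mm at 0.024 (under it). The tongue hits the lip if the lid is not pressed flat first
- step_face (a point): centre of the push face of the steel thumb step on the lid's outer (upper when shut) face: 44 mm wide, 10 mm high, square to the lid, facing the hinge, 78 mm from the hinge axis; beyond it the step slopes down, ending 108 mm from the axis. The lid is bare between hinge and step. Point 7 mm above the lid's mid-plane; axes of the lid: x from hinge to tongue, z out of the outer face
- tongue_tip (a point): middle of the free end of the lid's tongue, 140 mm from the hinge axis, at mid-thickness; axes as for step_face. The lid is 4 mm plywood, 112 mm wide up to 116 mm from the hinge axis; from there on it is the tongue, 60 mm wide
- lip_edge (a point): middle of the front edge of the lip's flat part, on its underside, at box x = 69 mm, z = 77 mm; axes of the box. The lip is 90 mm wide (y), 4 mm thick and runs back to x = 90 mm; a short flared lead-in rises from this edge to z = 86 mm at x = 63 mm
- casting: small brass casting like a handbell, 44 mm across the foot, 42 mm high, loose in a nest in the middle of the box (its top is 48 mm above the bench); stays where it is; origin at the centre of its underside
- bowl: brass bowl, 110 mm across, 42 mm high; bystander beside the box; origin at the centre of its underside
- slug: upright dark steel cylinder, 32 mm diameter, 50 mm high; bystander; origin at the centre of its underside
- wax: amber glass jar, 60 mm diameter, 60 mm high; bystander beside the box; origin at the centre of its underside
- block: dark wooden block 60 x 40 x 35 mm; bystander beside the box; origin at the centre of its underside
- hammer: hammer lying flat; bystander; origin on its underside
- brush: hand brush lying flat; bystander; origin on its underside
- cup: white mug, 72 mm diameter, 85 mm high; bystander; origin at the centre of its underside
Not all that is in view belongs to the job. Leave any red look-alike of the box alone.

How it is judged:
On the way:
1. the lid is folded down flat, its tongue still short of the lip (value of joint lid below 0.08 rad and value of joint lid_slide below 0.015 m), for 0.02 s.
At the end, for the whole second after the job is handed in: The lid lies flat (hinge angle under 0.045 rad) and at rest, slid at least 20 of its 24 mm towards the lip, with the tongue's end at least 10 mm beneath the lip, so that the lip holds it down; casting within 10 mm and bystanders within 20 mm of where they stood (value of joint lid below 0.045 rad and value of joint lid_slide above 0.02 m and velocity of joint lid below 0.05 rad/s and x of tongue_tip in the frame of lip_edge above 0.01 m and z of tongue_tip in the frame of lip_edge below 0 m and distance of casting from where it was at the start of the episode below 0.01 m and distance of each of bowl, slug, wax, block, hammer, brush, cup from where it was at the start of the episode below 0.02 m); the robot touches nothing.
It fails at once if the fingers push the box or its lid hard (over 40 N) (contact force between box and the fingers above 40 N).
It fails at once if the casting is lifted or shifted in its nest (distance of casting from where it was at the start of the episode above 0.012 m).
It fails at once if a bystander is shifted or lifted (distance of any of bowl, slug, wax, block, hammer, brush, cup from where it was at the start of the episode above 0.025 m).
It fails at once if a bystander is knocked over (angle between any of bowl, slug, wax, block, cup's own z axis and vertical above 0.5 rad).
It also fails if it takes over 38 s, if anything falls off the work surface, if the arm or the gripper's body presses on something with over 40 N, if the wrist force passes 120 N, or if a joint passes its speed limit or range.

### The arm

A 6-joint arm with a two-finger parallel gripper is mounted at the origin on the work surface. World frame = base frame: x ahead of the robot, y to its left, z up, the work surface at z = 0. Lengths are in m, angles in rad, forces in N, time in s.
With the tool pointing down it reaches from about 0.275 to 0.75 m from the base axis. Payload 10.2 kg.
Tool frame: the origin (TCP) lies at the very end of the fingers, on their centre line; the grasp point (between the pads) lies 19 mm behind it; z points along the fingers, x is the direction in which the jaws open and shut, and the axes are right-handed (so a half turn about z gives the same grasp; the last joint's range is limited). The gripper opens to 88 mm and grips with 3 to 60 N. Pads are 18 mm wide; open, the fingers measure 123 mm over their backs; the gripper's body (75 mm by 187 mm) begins 45 mm behind the grasp point.
Start: joints at [1.011, 0.313, 1.498, -0, 1.331, -0.223], TCP at [0.174, 0.496, 0.208] pointing down, gripper open.
Joint ranges: [-2.94, 2.94], [-0.97, 2.17], [0.19, 2.56], [-1.23, 4.37], [0.02, 3.11], [-2.88, 2.88]. Speed limits (rad/s): [2.39, 2.39, 3.01, 3.14, 3.14, 3.14].

### API

Orientations are given as a 3x3 rotation matrix whose columns are the frame's x, y, z axes.
In Python, from plant import r gives the robot as it stands. The module is installed in compiled form; this text tells all that it offers.
- The arm moves only by the tool carry_out, never from a script. Its argument "rows" is a list of rows, each an object of numbers: "hand": the opening, from 0 (shut) to 1 (fully open); "dx", "dy", "dz": the shift along the tool's x, y, z normalised to -1 to 1, where 1 is 0.5 m; "spin": the turn about the tool's z normalised to -1 to 1, where 1 is 8 degrees. In form: [{"hand": .., "dx": .., "dy": .., "dz": .., "spin": ..}, ...]. A call has exactly 8 rows; each row shifts and turns the commanded pose from where the row before left it, along the tool's axes as they then stand; what a row does not reach is not made up. A row lasts 1/10 s, in which the tool goes at most 50 mm and 8.59 degrees, less where a joint would pass 70% of its speed; a pose out of reach is approached as far as the arm can. A call with a number of a shift or a turn outside -1 to 1 is refused whole. A call with a gripper value outside its range is refused whole. The fingers move at their own pace and stop on an object; "force" is the grip in N (left out, the last holds). Time passes only in rows, so rows that do not move let the fingers close, or fill a call up. It gives the time, the measured TCP pose, the force and the opening at its end, in the units of the state.
- r.read_state(): the state, without advancing time (a new reading comes with each control period).
- r.read_camera(name): name is "scene" or "top" or "wrist"; returns a dict with "img" (400x640x3 uint8, red, green, blue), "mtx" (3x3 intrinsics, pixels), "R" (3x3) and "t" (3): a world point X has camera coordinates R X + t; the wrist camera has in their place "T_tool_cam" (4x4, takes a point from camera to tool coordinates, whose origin is the TCP and whose axes are the tool frame's). Camera axes: x right, y down, z forward; pixel columns grow to the right and rows downward; lengths in m; the calibration is good to about 2 mm. A picture is of the moment at which its call begins: read the wrist's pose just before it. There is no depth.
- r.close_job(): hands the job in, once; it reports no verdict.
Trained networks look in the newest picture that a camera, given by its name, has taken for a name from the list of things; names that differ only in an ending like _2 or _b are one class to them, and where a whole thing is asked for, a point or a joint stands for the part that bears it (a point fixed in the world has none). Each returns a list of dicts, best first, with "confidence" (0 to 1); they miss things now and then, are a little off and sometimes report something else, mostly with a low value. They report only what shows in the picture. A call takes as long as a camera call. They do not tell look-alikes from the thing itself.
- r.search_frame(camera, name): "point" ([x, y, z] in m, in world coordinates, good to about 4 mm: the middle of the surface that is visible of it).
- r.cut_out(camera, name): "mask" (400x640 bool, what is visible of it).
The state is a dict: "time_s": time; "joint_positions": joint angles; "joint_vel": joint speeds; "joint_torque": joint torques, N m; "position": TCP position; "tool_rot": TCP orientation; "contact_force": force on the tool from outside, world axes, zero at the start; "ft_torque": the same for the moment, N m; "opening": opening from 0.0 (shut) to 1.0 (fully open).
Only numpy, scipy, OpenCV 4.12 (cv2) and the standard library are available. Lean on these libraries where they do the work, as an engineer would, in place of code of your own. Each camera call takes 0.05 s, during which the arm holds its last target.

## Working session

There is one attempt and no reset: what is moved stays moved. The work goes in short steps, Python scripts to look and compute and a tool call to move; the robot and the scene stay as the last step left them, time stands still between calls to the robot, and variables do not carry over. Pictures are saved under pics/ and viewed, and the job is handed in when it is done.

Besides the shell and the picture viewer there is one more tool, called after "Request:" as name(argument=value, ...), one argument or row to a line, values as JSON. carry_out: Moves the arm, as the interface text tells. Its arguments: {"type":"object","properties":{"rows":{"type":"array","items":{"type":"object","properties":{"hand":{"type":"number"},"dx":{"type":"number","minimum":-1,"maximum":1},"dy":{"type":"number","minimum":-1,"maximum":1},"dz":{"type":"number","minimum":-1,"maximum":1},"spin":{"type":"number","minimum":-1,"maximum":1}}}},"force":{"type":"number"}},"required":["rows"]}

```bash
mkdir -p pics; cat > h.py <<'E'
from plant import r
import numpy as np, cv2
def snap(n,f):
    c=r.read_camera(n); cv2.imwrite('pics/'+f,c['img'][:,:,::-1]); return c
E
python3 - <<'E'
from h import *
s=r.read_state(); print(s['time_s'],s['position'],s['tool_rot'],s['contact_force'])
for n in ['scene','top']:
    c=snap(n,n+'1.png'); print(n,c['mtx'],c['R'],c['t'])
    for k in ['box','lid','step_face','tongue_tip','lip_edge','casting','bowl','wax','block','slug','hammer','brush','cup']:
        print(k,[(np.round(d['point'],3).tolist(),round(d['confidence'],2)) for d in r.search_frame(n,k)[:3]])
print(r.read_state()['time_s'])
E
```

```text
0.0 [0.17334553 0.49524705 0.20706551] [[ 3.30453003e-01  9.43822183e-01 -7.07267207e-04]
 [ 9.43821625e-01 -3.30453612e-01 -1.07268962e-03]
 [-1.24614726e-03 -3.13060578e-04 -9.99999175e-01]] [-0.06891713  0.08723652 -0.3976651 ]
scene [[383.60054198   0.         321.70514798]
 [  0.         383.60054198 196.10235611]
 [  0.           0.           1.        ]] [[ 7.46546120e-01  6.65333532e-01  4.27587369e-04]
 [ 4.16147134e-01 -4.66441659e-01 -7.80547079e-01]
 [-5.19124700e-01  5.82892332e-01 -6.25096853e-01]] [-0.3445972  -0.13462045  1.33243638]
box [([0.53, -0.037, 0.047], 0.83), ([0.248, 0.25, 0.06], 0.57), ([0.443, 0.042, 0.034], 0.47)]
lid [([0.51, -0.109, 0.155], 0.72), ([0.218, 0.258, 0.072], 0.57)]
step_face [([0.512, -0.112, 0.154], 0.97)]
tongue_tip [([0.511, -0.109, 0.156], 0.85)]
lip_edge [([0.536, -0.045, 0.043], 0.91), ([0.246, 0.249, 0.062], 0.57)]
casting [([0.543, -0.034, 0.03], 0.61)]
bowl [([0.591, 0.154, 0.021], 0.64)]
wax [([0.681, -0.067, 0.046], 0.96), ([0.683, 0.396, 0.018], 0.62)]
block [([0.442, 0.041, 0.035], 0.42)]
slug [([0.59, -0.402, 0.046], 0.84), (
[... 545 characters left out ...]
 0.07], 0.71)]
lid [([0.219, 0.253, 0.07], 0.81), ([0.665, -0.053, 0.057], 0.65), ([0.502, -0.101, 0.158], 0.62)]
step_face [([0.498, -0.1, 0.162], 0.67), ([0.209, 0.257, 0.077], 0.66), ([0.607, 0.144, 0.019], 0.63)]
tongue_tip [([0.215, 0.261, 0.073], 0.57), ([0.496, -0.104, 0.153], 0.56)]
lip_edge [([0.54, -0.026, 0.011], 0.86), ([0.224, 0.272, 0.077], 0.83), ([0.501, -0.1, 0.161], 0.49)]
casting [([0.535, -0.021, 0.022], 0.7)]
bowl [([0.605, 0.143, 0.018], 0.97), ([0.456, 0.378, 0.017], 0.72)]
wax [([0.665, -0.053, 0.059], 0.82)]
block []
slug [([0.704, 0.399, 0.026], 0.4)]
hammer [([0.709, 0.398, 0.026], 0.98)]
brush [([0.458, 0.376, 0.02], 0.88)]
cup [([0.708, -0.358, 0.047], 0.83)]
1.4
```

View pics/scene1.png

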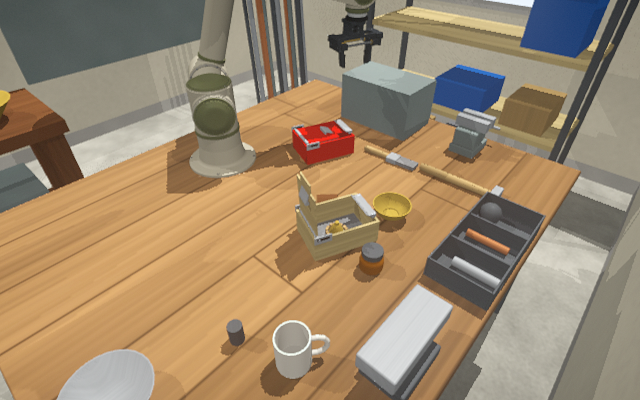

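View pics/top1.png

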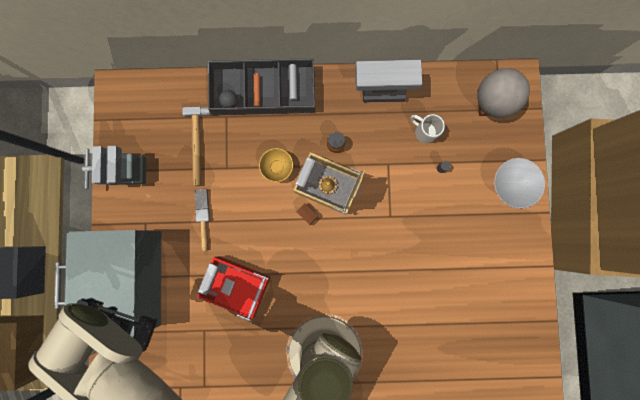

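The scene view shows the plywood box at about (335,225) with its lid raised on the left, and the red look-alike at (323,140). In the top view the plywood box is at (328,183) with the lip at (310,172), the wax at (337,142), the bowl at (277,165) and the block at (307,214). I'll enlarge the plywood box.

```bash
python3 - <<'E'
import cv2
a=cv2.imread('pics/top1.png')[130:235,250:390]; cv2.imwrite('pics/top1c.png',cv2.resize(a,None,fx=5.7,fy=5.7,interpolation=cv2.INTER_CUBIC))
a=cv2.imread('pics/scene1.png')[160:280,270:430]; cv2.imwrite('pics/scene1c.png',cv2.resize(a,None,fx=5,fy=5,interpolation=cv2.INTER_CUBIC))
E
```

```text
(no output)
```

View pics/top1c.png

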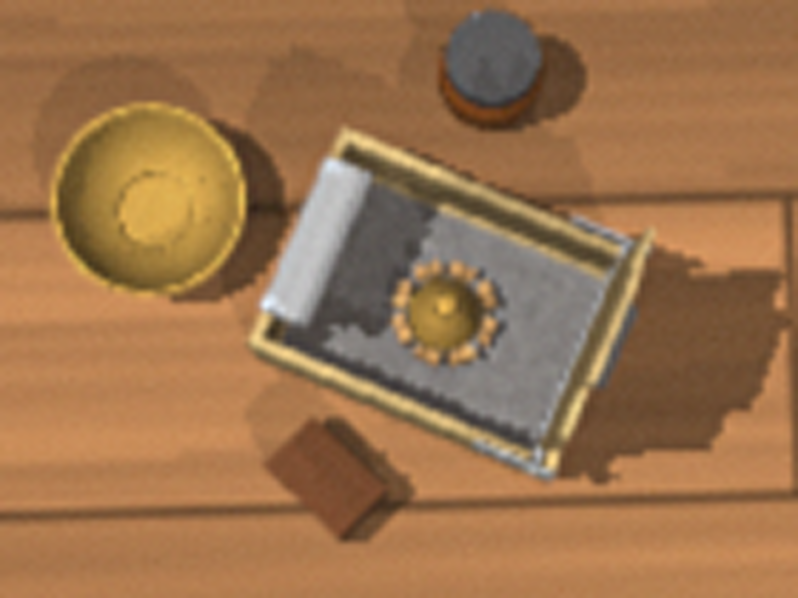

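View pics/scene1c.png

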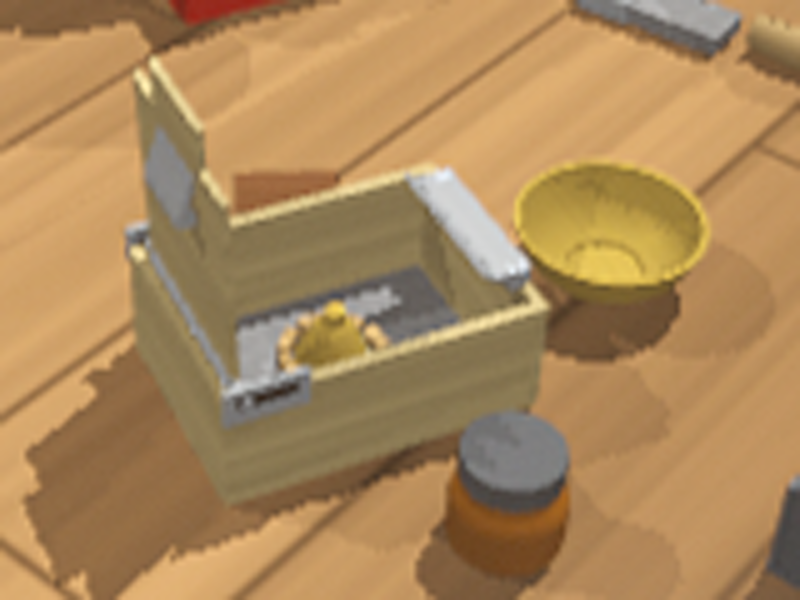

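```bash
cat > fit.py <<'E'
from h import *
from scipy.optimize import least_squares
CT=dict(K=np.array([[388.92221901,0,321.33061061],[0,388.92221901,206.74859747],[0,0,1]]),R=np.array([[-2.72399817e-02,-9.99628898e-01,-2.25097521e-04],[-9.96494340e-01,2.71723821e-02,-7.91245365e-02],[7.91012896e-02,-1.93104252e-03,-9.96864714e-01]]),t=np.array([0.00914973,0.46358425,1.2345198]))
CS=dict(K=np.array([[383.60054198,0,321.70514798],[0,383.60054198,196.10235611],[0,0,1]]),R=np.array([[7.46546120e-01,6.65333532e-01,4.27587369e-04],[4.16147134e-01,-4.66441659e-01,-7.80547079e-01],[-5.19124700e-01,5.82892332e-01,-6.25096853e-01]]),t=np.array([-0.3445972,-0.13462045,1.33243638]))
def proj(c,X):
    q=(c['R']@np.atleast_2d(X).T).T+c['t']; q=q@c['K'].T; return q[:,:2]/q[:,2:]
def W(p,X):
    x,y,a=p[:3]; c,s=np.cos(a),np.sin(a); X=np.atleast_2d(X)
    return X@np.array([[c,s,0],[-s,c,0],[0,0,1]])+[x,y,0]
def lidpt(phi,d,y,h,sl=0):
    # d along lid from hinge, h out of outer face
    return np.array([-.08+sl+d*np.cos(phi)-h*np.sin(phi)*1.0, y, .072+d*np.sin(phi)+h*np.cos(phi)])
E
cat > f1.py <<'E'
from fit import *
tc=lambda u,v:(250+u/5.7,130+v/5.7)
sc=lambda u,v:(270+u/5,160+v/5)
# box +x at lip. y=+z cross x
obs=[(CT,(.09,-.065,.07),tc(345,128)),(CT,(.09,.065,.07),tc(250,345)),
(CS,(.09,-.065,.07),sc(548,306)),(CS,(.09,.065,.07),sc(432,165)),(CS,(-.09,-.065,0),sc(228,500)),(CS,(.09,-.065,0),sc(535,410))]
lid=[(CS,(.140,.03,0),sc(153,60)),(CS,(.140,-.03,0),sc(202,130)),(CS,(.116,-.056,0),sc(232,220))]
def res(p):
    e=[]
    for c,X,uv in obs: e+=list(proj(c,W(p,X))[0]-uv)
    for c,(d,y,h),uv in lid: e+=list(proj(c,W(p,lidpt(p[3],d,y,h)))[0]-uv)
    return np.array(e)
for a0 in (1.1,2.0):
    s=least_squares(res,[.54,-.03,a0,1.7],loss='soft_l1'); print(s.x,s.cost); print(np.round(res(s.x).reshape(-1,2),1))
p=s.x
for n,c,m in (('top',CT,(250,130,5.7)),('scene',CS,(270,160,5))):
    im=cv2.imread(f'pics/{n}1c.png')
    def line(A,col):
        q=proj(c,W(p,np.array(A))); q=(q-m[:2])*m[2]; cv2.polylines(im,[q.astype(int)],True,col,1)
    for z in (0,.07): line([(sx*.09,sy*.065,z) for sx,sy in ((1,1),(1,-1),(-1,-1),(-1,1))],(0,0,255))
    line([(.063,.045,.086),(.063,-.045,.086),(.09,-.045,.081),(.09,.045,.081)],(255,0,0))
    line([lidpt(p[3],d,y,0) for d,y in ((0,.056),(.116,.056),(.116,.03),(.14,.03),(.14,-.03),(.116,-.03),(.116,-.056),(0,-.056))],(0,255,0))
    line([lidpt(p[3],.078,y,h) for y,h in ((.022,.002),(.022,.012),(-.022,.012),(-.022,.002))],(255,0,255))
    cv2.imwrite(f'pics/{n}1o.png',im)
print('hinge',W(p,lidpt(p[3],0,0,0)),'step',W(p,lidpt(p[3],.078,0,.007)),'tip',W(p,lidpt(p[3],.14,0,0)))
E
python3 f1.py
```

```text
[ 0.54025965 -0.03004045  1.1564046   1.59517054] 7.182239501909306
[[-0.2 -1.7]
 [ 0.6 -1.5]
 [ 0.3 -0.2]
 [-1.  -0.8]
 [-0.3  1.9]
 [ 0.4 -1.5]
 [-0.1 -0.1]
 [ 0.3 -0. ]
 [-0.7 -3. ]]
[ 0.54025965 -0.03004045  1.15640465  1.59517059] 7.182239501902536
[[-0.2 -1.7]
 [ 0.6 -1.5]
 [ 0.3 -0.2]
 [-1.  -0.8]
 [-0.3  1.9]
 [ 0.4 -1.5]
 [-0.1 -0.1]
 [ 0.3 -0. ]
 [-0.7 -3. ]]
hinge [[ 0.50804899 -0.10326936  0.072     ]] step [[ 0.50446599 -0.11141509  0.14980623]] tip [[ 0.50667518 -0.10639263  0.21195841]]
```

View pics/top1o.png

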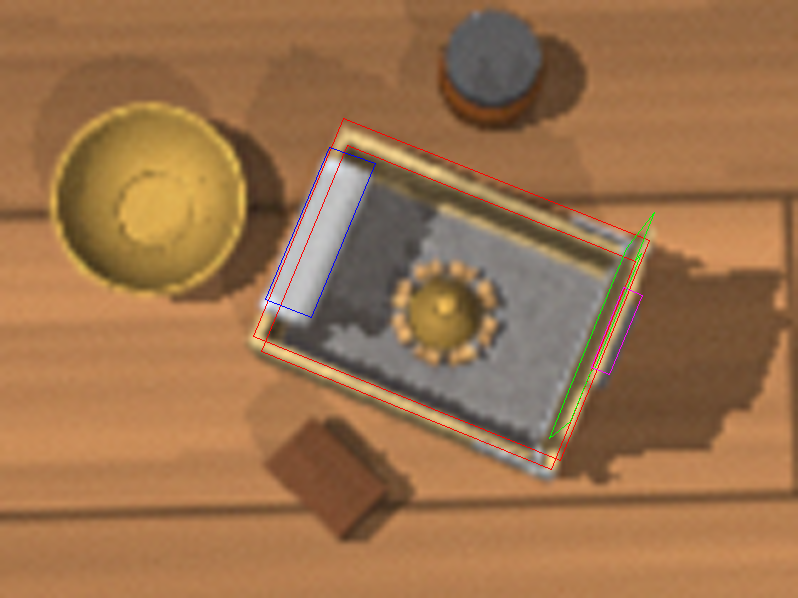

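View pics/scene1o.png

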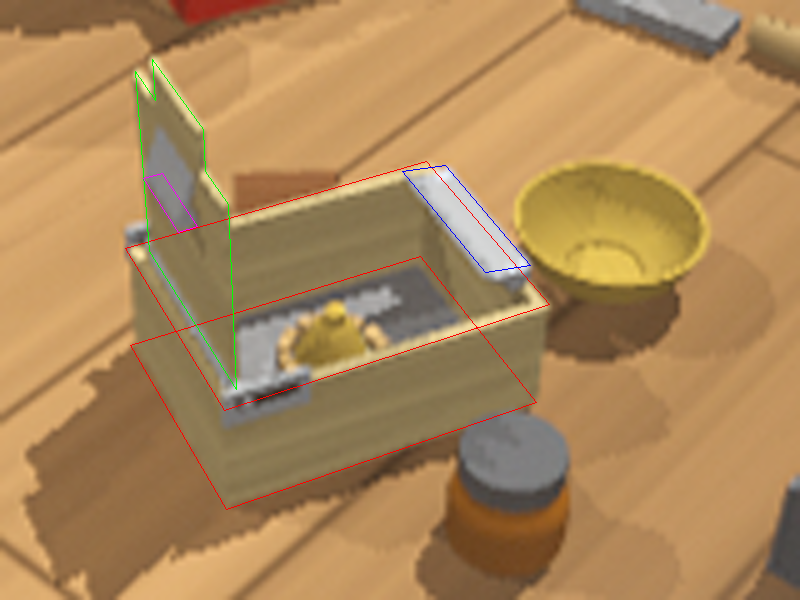

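Request:
carry_out(
  rows=[
    {"hand":0,"dx":0,"dy":0,"dz":-0.08},
    {"hand":0,"dx":-0.06,"dy":0.06,"dz":-0.04},
    {"hand":0,"dx":-0.06,"dy":0.06,"dz":-0.02},
    {"hand":0,"dx":-0.06,"dy":0.06,"dz":-0.02},
    {"hand":0,"dx":-0.06,"dy":0.06,"dz":0},
    {"hand":0,"dx":-0.06,"dy":0.06,"dz":0},
    {"hand":0,"dx":-0.06,"dy":0.06,"dz":0},
    {"hand":0,"dx":-0.06,"dy":0.06,"dz":0},
  ],
  force=20,
)

```text
$.rows[0]: bad value
```

Request:
carry_out(
  rows=[
    {"hand":0,"spin":1},
    {"hand":0,"spin":1},
    {"hand":0,"spin":1},
    {"hand":0,"spin":1},
    {"hand":0,"spin":1},
    {"hand":0,"spin":1},
    {"hand":0,"spin":1},
    {"hand":0,"spin":1},
  ],
)

```text
$.rows[0]: bad value
```

Request:
carry_out(
  rows=[
    {"hand":0,"spin":1},
    {"hand":0,"spin":1},
    {"hand":0,"spin":1},
    {"hand":0,"spin":0.8},
    {"hand":0},
    {"hand":0},
    {"hand":0},
    {"hand":0},
  ],
)

```text
$.rows[0]: bad value
```

Request:
carry_out(
  rows=[
    {"hand":0,"dx":0,"dy":0,"dz":-0.08,"spin":0},
    {"hand":0,"dx":-0.06,"dy":0.06,"dz":-0.04,"spin":0},
    {"hand":0,"dx":-0.06,"dy":0.06,"dz":-0.02,"spin":0},
    {"hand":0,"dx":-0.06,"dy":0.06,"dz":-0.02,"spin":0},
    {"hand":0,"dx":-0.06,"dy":0.06,"dz":0,"spin":0},
    {"hand":0,"dx":-0.06,"dy":0.06,"dz":0,"spin":0},
    {"hand":0,"dx":-0.06,"dy":0.06,"dz":0,"spin":0},
    {"hand":0,"dx":-0.06,"dy":0.06,"dz":0,"spin":0},
  ],
  force=20,
)

```text
time_s: 2.2
position: [0.3026, 0.2264, 0.2878]
tool_rot: [[0.33, 0.944, 0.001], [0.944, -0.33, 0.0], [0.0, 0.001, -1.0]]
contact_force: [0.8, 1.0, 0.1]
opening: 0.298
```

Request:
carry_out(
  rows=[
    {"hand":0,"dx":0,"dy":0,"dz":0,"spin":1},
    {"hand":0,"dx":0,"dy":0,"dz":0,"spin":1},
    {"hand":0,"dx":0,"dy":0,"dz":0,"spin":1},
    {"hand":0,"dx":0,"dy":0,"dz":0,"spin":1},
    {"hand":0,"dx":0,"dy":0,"dz":0,"spin":1},
    {"hand":0,"dx":0,"dy":0,"dz":0,"spin":1},
    {"hand":0,"dx":0,"dy":0,"dz":0,"spin":1},
    {"hand":0,"dx":0,"dy":0,"dz":0,"spin":1},
  ],
)

```text
time_s: 3.0
position: [0.3023, 0.2279, 0.2877]
tool_rot: [[0.994, 0.111, 0.0], [0.111, -0.994, 0.0], [0.0, -0.0, -1.0]]
contact_force: [0.3, 0.7, 0.5]
opening: 0.005
```

Request:
carry_out(
  rows=[
    {"hand":0,"dx":0,"dy":0,"dz":0,"spin":1},
    {"hand":0,"dx":0,"dy":0,"dz":0,"spin":1},
    {"hand":0,"dx":0,"dy":0,"dz":0,"spin":1},
    {"hand":0,"dx":0,"dy":0,"dz":0,"spin":0.8},
    {"hand":0,"dx":0,"dy":0,"dz":0,"spin":0},
    {"hand":0,"dx":0,"dy":0,"dz":0,"spin":0},
    {"hand":0,"dx":0,"dy":0,"dz":0,"spin":0},
    {"hand":0,"dx":0,"dy":0,"dz":0,"spin":0},
  ],
)

```text
time_s: 3.8
position: [0.3023, 0.2279, 0.2876]
tool_rot: [[0.916, -0.401, 0.0], [-0.401, -0.916, 0.0], [0.0, -0.0, -1.0]]
contact_force: [-0.0, -0.2, -0.4]
opening: 0.007
```

Request:
carry_out(
  rows=[
    {"hand":0,"dx":0.074,"dy":0.064,"dz":0,"spin":0},
    {"hand":0,"dx":0.074,"dy":0.064,"dz":0,"spin":0},
    {"hand":0,"dx":0.074,"dy":0.064,"dz":0,"spin":0},
    {"hand":0,"dx":0.074,"dy":0.064,"dz":0,"spin":0},
    {"hand":0,"dx":0.074,"dy":0.064,"dz":0,"spin":0},
    {"hand":0,"dx":0.074,"dy":0.064,"dz":0,"spin":0},
    {"hand":0,"dx":0.074,"dy":0.064,"dz":0,"spin":0},
    {"hand":0,"dx":0.074,"dy":0.064,"dz":0,"spin":0},
  ],
)

```text
time_s: 4.6
position: [0.471, -0.1276, 0.2876]
tool_rot: [[0.916, -0.401, 0.0], [-0.401, -0.916, 0.0], [0.0, -0.0, -1.0]]
contact_force: [-0.0, 0.9, 0.6]
opening: 0.006
```

Request:
carry_out(
  rows=[
    {"hand":0,"dx":0.05,"dy":0.04,"dz":0,"spin":0},
    {"hand":0,"dx":0,"dy":0,"dz":0.06,"spin":0},
    {"hand":0,"dx":0,"dy":0,"dz":0.06,"spin":0},
    {"hand":0,"dx":0,"dy":0,"dz":0.06,"spin":0},
    {"hand":0,"dx":0,"dy":0,"dz":0,"spin":0},
    {"hand":0,"dx":0,"dy":0,"dz":0,"spin":0},
    {"hand":0,"dx":0,"dy":0,"dz":0,"spin":0},
    {"hand":0,"dx":0,"dy":0,"dz":0,"spin":0},
  ],
)

```text
time_s: 5.4
position: [0.4859, -0.1541, 0.1991]
tool_rot: [[0.916, -0.402, 0.002], [-0.402, -0.916, -0.001], [0.003, 0.0, -1.0]]
contact_force: [-1.0, 0.4, 1.1]
opening: 0.008
```

```bash
cat > st.py <<'E'
from fit import *
import sys
P=np.array([.539,-.030,1.1564])
s=r.read_state(); d=s['position']-np.array([P[0],P[1],0]); c,sn=np.cos(P[2]),np.sin(P[2])
f=s['contact_force']
print('t',s['time_s'],'box',np.round([c*d[0]+sn*d[1],-sn*d[0]+c*d[1],d[2]],4),'F box',np.round([c*f[0]+sn*f[1],-sn*f[0]+c*f[1],f[2]],1))
if len(sys.argv)>1:
    out=[]
    for n,(x,y) in (('scene',(260,130)),('top',(240,110))):
        a=snap(n,f'{n}_{sys.argv[1]}.png')['img'][y:y+140,x:x+160,::-1]
        out.append(cv2.resize(a,(400,350),interpolation=cv2.INTER_CUBIC))
    cv2.imwrite(f'pics/c_{sys.argv[1]}.png',np.hstack(out))
E
python3 st.py a
```

```text
t 5.4 box [-0.135  -0.0013  0.1991] F box [-0.1  1.1  1.1]
```

View pics/c_a.png

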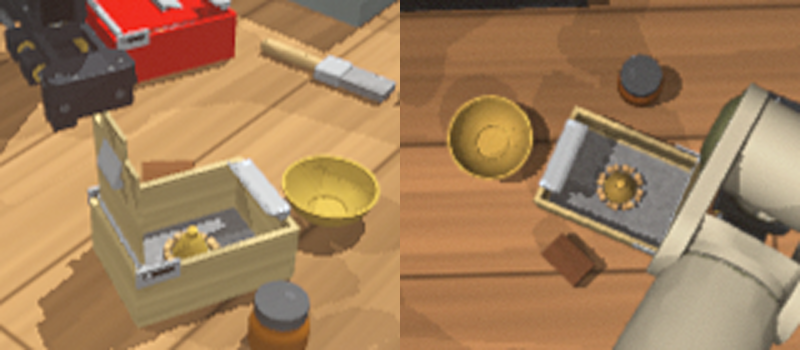

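```bash
python3 - <<'E'
from fit import *
for X in ((.486,-.154,.199),(.486,-.154,.263)): print((proj(CS,X)[0]-[260,130])*2.5)
p=[.539,-.03,1.1564]
# path: centre pos by phi
for d in (.128,):
  for ph in np.linspace(1.6,0,17):
    x=-.08+d*np.cos(ph)-.002*np.sin(ph)-.009; z=.072+d*np.sin(ph)+.002*np.cos(ph); print(round(ph,2),round(x*1e3,1),round(z*1e3,1))
E
```

```text
[ 61.07163553 147.68144356]
[56.58968459 88.82983187]
1.6 -94.7 199.9
1.5 -81.9 199.8
1.4 -69.2 198.5
1.3 -56.7 195.9
1.2 -44.5 192.0
1.1 -32.7 187.0
1.0 -21.5 180.8
0.9 -11.0 173.5
0.8 -1.3 165.2
0.7 7.6 156.0
0.6 15.5 145.9
0.5 22.4 135.1
0.4 28.1 123.7
0.3 32.7 111.7
0.2 36.1 99.4
0.1 38.2 86.8
0.0 39.0 74.0
```

```bash
python3 - <<'E'
import cv2
a=cv2.imread('pics/scene_a.png')[95:215,230:390]; cv2.imwrite('pics/sa.png',cv2.resize(a,None,fx=5,fy=5,interpolation=cv2.INTER_CUBIC))
E
```

```text
(no output)
```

View pics/sa.png

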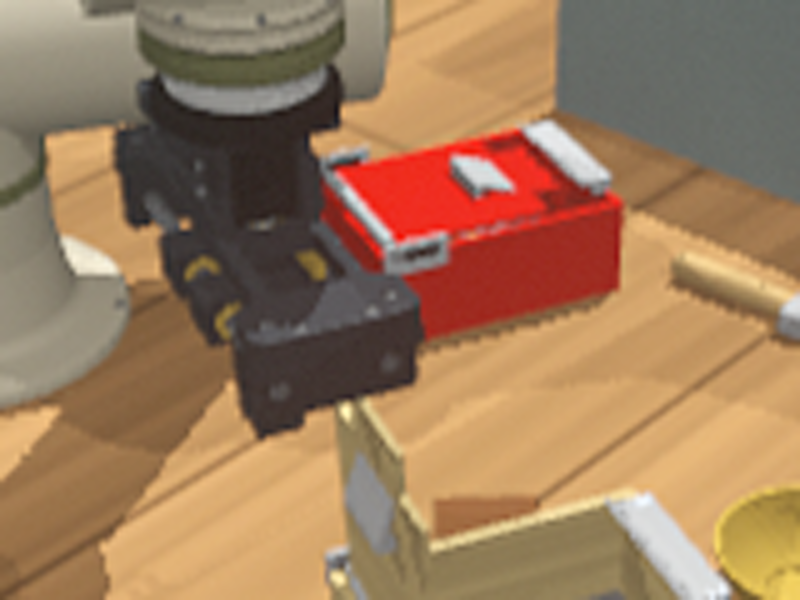

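```bash
python3 - <<'E'
from fit import *
c=snap('wrist','w1.png'); print(c['T_tool_cam'],c['mtx'])
s=r.read_state()
R=np.array(s['tool_rot']);p=s['position']
im=cv2.imread('pics/sa.png')
def P(t): return ((proj(CS,p+R@np.array(t))[0]-[230,95])*5).astype(int)
for z in(-.064,-.15):
    q=np.array([P((a*.0935,b*.0375,z)) for a,b in((1,1),(1,-1),(-1,-1),(-1,1))]); cv2.polylines(im,[q],True,(0,0,255) if z==-.064 else (255,0,0),1)
q=np.array([P((a*.0175,b*.009,0)) for a,b in((1,1),(1,-1),(-1,-1),(-1,1))]); cv2.polylines(im,[q],True,(0,255,0),1)
cv2.imwrite('pics/sa2.png',im)
E
```

```text
[[ 9.99999899e-01 -4.48012030e-04 -1.79285139e-05  1.04377600e-03]
 [ 4.36555202e-04  9.63750311e-01  2.66805448e-01 -6.92610142e-02]
 [-1.02253440e-04 -2.66805429e-01  9.63750410e-01 -1.76506536e-01]
 [ 0.00000000e+00  0.00000000e+00  0.00000000e+00  1.00000000e+00]] [[343.55722168   0.         329.95595702]
 [  0.         343.55722168 195.9362445 ]
 [  0.           0.           1.        ]]
```

View pics/w1.png

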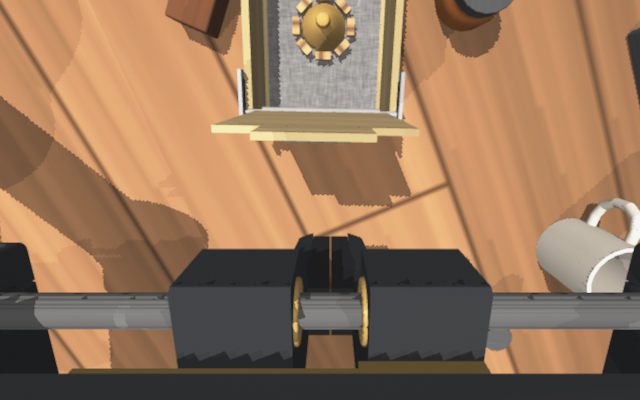

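View pics/sa2.png

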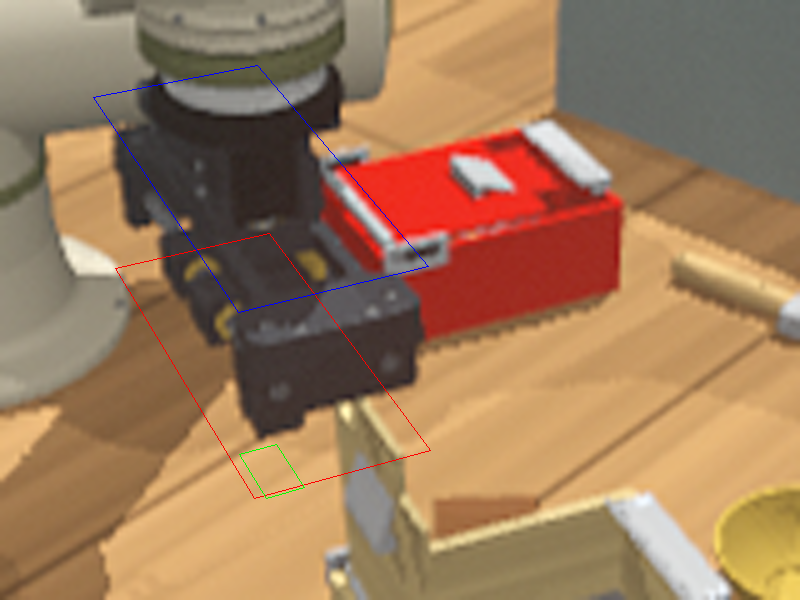

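```bash
python3 - <<'E'
from fit import *
c=r.read_camera('wrist'); s=r.read_state()
print(s['time_s'],s['position'])
T=np.eye(4);T[:3,:3]=s['tool_rot'];T[:3,3]=s['position'];M=np.linalg.inv(T@c['T_tool_cam'])
CW=dict(K=c['mtx'],R=M[:3,:3],t=M[:3,3])
im=c['img'][:,:,::-1].copy()
p=[.539,-.03,1.1564]
def line(A,col): cv2.polylines(im,[proj(CW,W(p,np.array(A))).astype(int)],True,col,1)
line([(sx*.09,sy*.065,.07) for sx,sy in ((1,1),(1,-1),(-1,-1),(-1,1))],(0,0,255))
line([lidpt(1.595,d,y,0) for d,y in ((0,.056),(.116,.056),(.116,.03),(.14,.03),(.14,-.03),(.116,-.03),(.116,-.056),(0,-.056))],(0,255,0))
cv2.imwrite('pics/w2.png',im)
# fingers in the scene, at the full-size crop 640 wide
f=cv2.imread('pics/scene_a.png')[60:200,210:350]; cv2.imwrite('pics/sa3.png',cv2.resize(f,(800,600) if 0 else (600,600),interpolation=cv2.INTER_NEAREST))
E
```

```text
5.6 [ 0.48546596 -0.15388466  0.19810449]
```

View pics/w2.png

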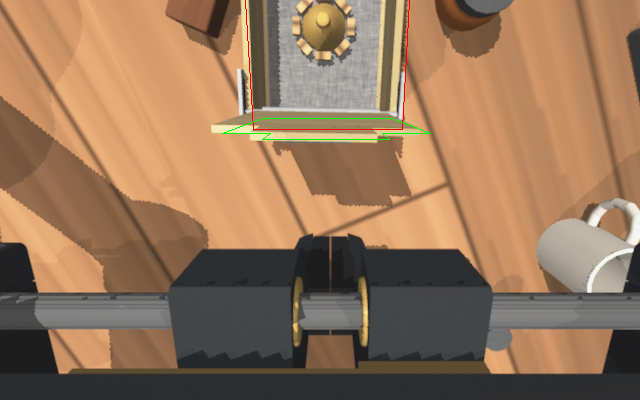

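View pics/sa3.png

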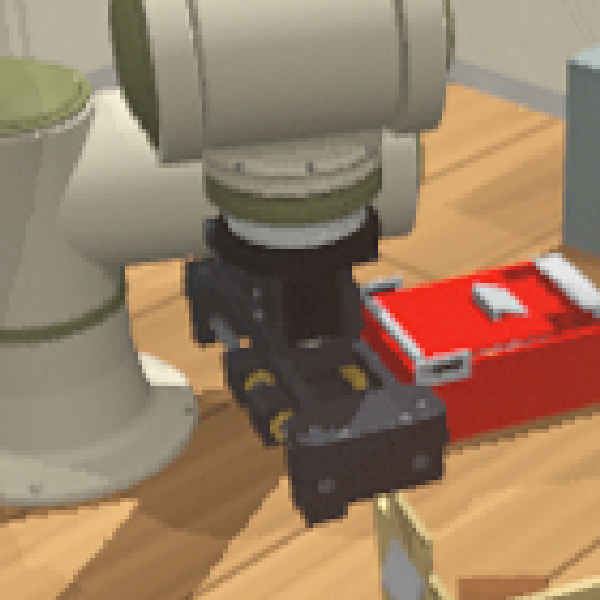

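```bash
python3 - <<'E'
from fit import *
s=r.read_state(); c=r.read_camera('scene'); im=cv2.cvtColor(c['img'],cv2.COLOR_RGB2BGR)
print(s['time_s'],s['position'],np.abs(c['R']-CS['R']).max(),c['t']-CS['t'])
R=np.array(s['tool_rot'])
im=cv2.resize(im[60:200,210:350],(600,600),interpolation=cv2.INTER_CUBIC)
im=cv2.convertScaleAbs(im,alpha=1.6,beta=20)
for a in(-.0175,.0175):
  for b in(-.009,.009):
    q=((proj(CS,s['position']+R@np.array([a,b,0]))[0]-[210,60])*600/140).astype(int); cv2.circle(im,q,3,(0,255,0),-1)
cv2.imwrite('pics/sb.png',im)
E
```

```text
5.6 [ 0.48546596 -0.15388466  0.19810449] 4.1030356889848463e-10 [ 4.64255856e-11 -3.31270839e-09 -2.26457231e-09]
```

View pics/sb.png

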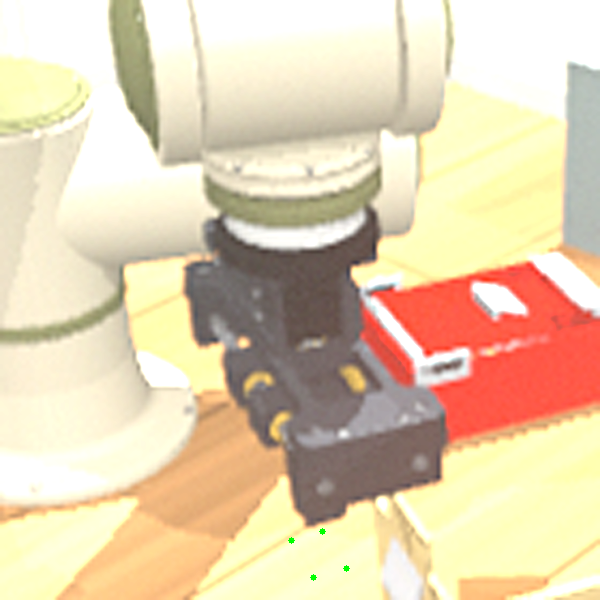

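```bash
python3 - <<'E'
from fit import *
im=cv2.imread('pics/w1.png'); 
T=np.array([[1,-4.48e-4,-1.8e-5,1.04e-3],[4.37e-4,.96375,.266805,-.069261],[-1.02e-4,-.266805,.96375,-.1765065],[0,0,0,1]])
M=np.linalg.inv(T);CW=dict(K=np.array([[343.557,0,329.956],[0,343.557,195.936],[0,0,1]]),R=M[:3,:3],t=M[:3,3])
im=cv2.convertScaleAbs(im[190:390,220:440],alpha=2.5,beta=10)
im=cv2.resize(im,None,fx=3,fy=3,interpolation=cv2.INTER_CUBIC)
for z,col in((0,(0,255,0)),(-.019,(255,0,255)),(-.064,(0,0,255))):
    q=((proj(CW,np.array([(a*.0175,b*.009,z) for a,b in((1,1),(1,-1),(-1,-1),(-1,1))]))-[220,190])*3).astype(int); cv2.polylines(im,[q],True,col,1)
cv2.imwrite('pics/w3.png',im)
E
```

View pics/w3.png

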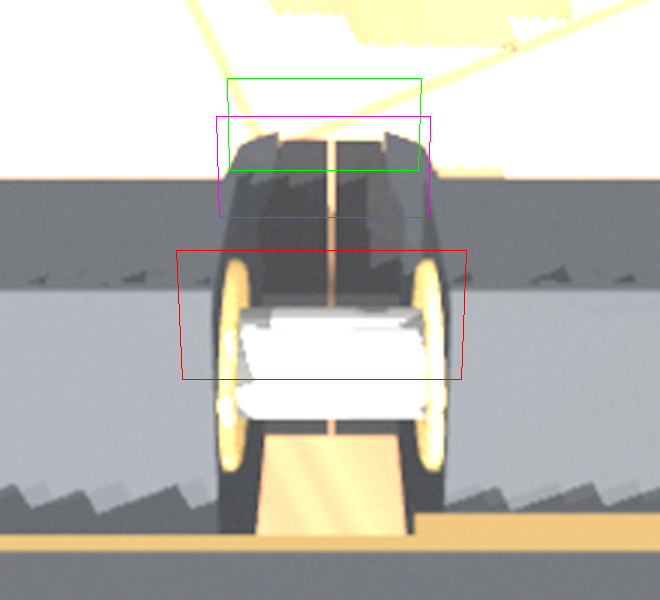

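Request:
carry_out(
  rows=[
    {"hand":0,"dx":0,"dy":0,"dz":0.046,"spin":0},
    {"hand":0,"dx":0,"dy":-0.04,"dz":0,"spin":0},
    {"hand":0,"dx":0,"dy":-0.02,"dz":0,"spin":0},
    {"hand":0,"dx":0,"dy":-0.02,"dz":0,"spin":0},
    {"hand":0,"dx":0,"dy":-0.02,"dz":0,"spin":0},
    {"hand":0,"dx":0,"dy":-0.02,"dz":0,"spin":0},
    {"hand":0,"dx":0,"dy":0,"dz":0,"spin":0},
    {"hand":0,"dx":0,"dy":0,"dz":0,"spin":0},
  ],
)

```text
time_s: 6.45
position: [0.5095, -0.0988, 0.1747]
tool_rot: [[0.916, -0.401, 0.0], [-0.401, -0.916, -0.0], [0.0, 0.0, -1.0]]
contact_force: [-0.2, 0.0, 0.2]
opening: 0.007
```

```bash
python3 st.py b
```

```text
t 6.45 box [-0.0749 -0.0007  0.1747] F box [-0.   0.2  0.2]
```

View pics/c_b.png

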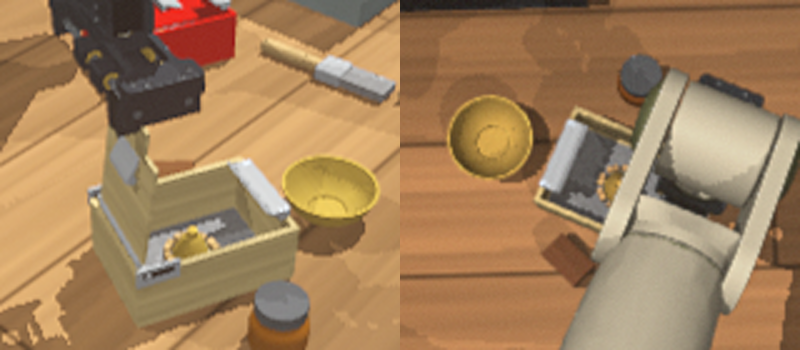

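```bash
cat > ov.py <<'E'
from fit import *
import sys
# overlay lid at angles + TCP on a saved scene image: ov.py name phi [slide]
n=sys.argv[1]; ph=float(sys.argv[2]); sl=float(sys.argv[3]) if len(sys.argv)>3 else 0
p=[.5395,-.030,1.1564]; m=(265,130,5.5)
im=cv2.imread(f'pics/scene_{n}.png')[130:235,265:405]; im=cv2.resize(im,None,fx=5.5,fy=5.5,interpolation=cv2.INTER_CUBIC)
im=cv2.convertScaleAbs(im,alpha=1.4,beta=10)
def line(A,col,w=True):
    q=proj(CS,W(p,np.array(A)) if w else np.array(A)); q=(q-m[:2])*m[2]; cv2.polylines(im,[q.astype(int)],True,col,1)
line([lidpt(ph,d,y,0,sl) for d,y in ((0,.056),(.116,.056),(.116,.03),(.14,.03),(.14,-.03),(.116,-.03),(.116,-.056),(0,-.056))],(0,255,0))
s=r.read_state(); R=np.array(s['tool_rot'])
for z in(0,-.028): line([s['position']+R@np.array([a*.0175,b*.009,z]) for a,b in((1,1),(1,-1),(-1,-1),(-1,1))],(0,0,255),False)
cv2.imwrite(f'pics/ov_{n}.png',im)
E
python3 ov.py b 1.5
```

```text
(no output)
```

View pics/ov_b.png

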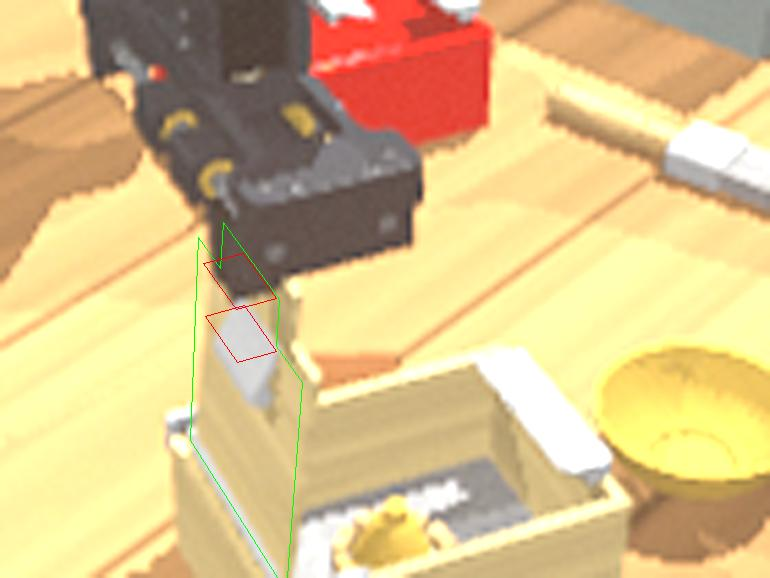

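```bash
for a in 1.40 1.48; do python3 ov.py b $a; cp pics/ov_b.png pics/ov_b$a.png; done; python3 -c "
import cv2,numpy as np
cv2.imwrite('pics/ovb2.png',np.hstack([cv2.imread('pics/ov_b%s.png'%a)[180:580,100:480] for a in('1.40','1.48')]))"
```

```text
(no output)
```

View pics/ovb2.png

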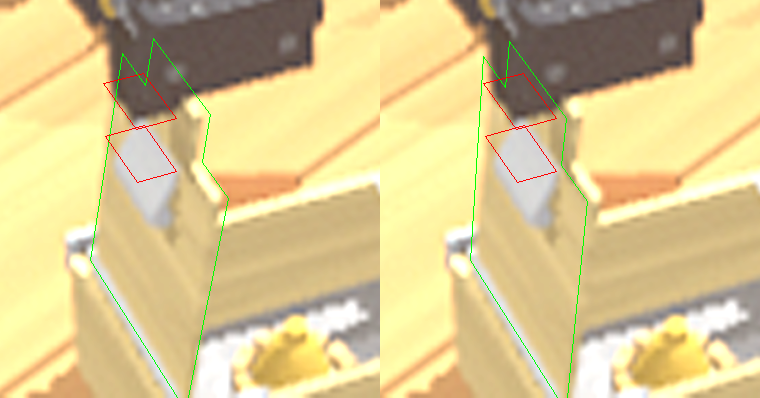

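Request:
carry_out(
  rows=[
    {"hand":0,"dx":0,"dy":-0.034,"dz":0.02,"spin":0},
    {"hand":0,"dx":0,"dy":-0.036,"dz":0.012,"spin":0},
    {"hand":0,"dx":0,"dy":-0.034,"dz":0.017,"spin":0},
    {"hand":0,"dx":0,"dy":-0.03,"dz":0.022,"spin":0},
    {"hand":0,"dx":0,"dy":-0.027,"dz":0.026,"spin":0},
    {"hand":0,"dx":0,"dy":-0.015,"dz":0.02,"spin":0},
    {"hand":0,"dx":0,"dy":0,"dz":0,"spin":0},
    {"hand":0,"dx":0,"dy":0,"dz":0,"spin":0},
  ],
)

```text
time_s: 7.35
position: [0.5447, -0.0185, 0.116]
tool_rot: [[0.916, -0.402, -0.001], [-0.402, -0.916, -0.0], [-0.001, 0.0, -1.0]]
contact_force: [-0.1, -0.3, 0.5]
opening: 0.008
```

```bash
python3 st.py c; python3 ov.py c 0.6
```

```text
t 7.35 box [ 0.0128 -0.0006  0.116 ] F box [-0.3 -0.   0.5]
```

View pics/ov_c.png

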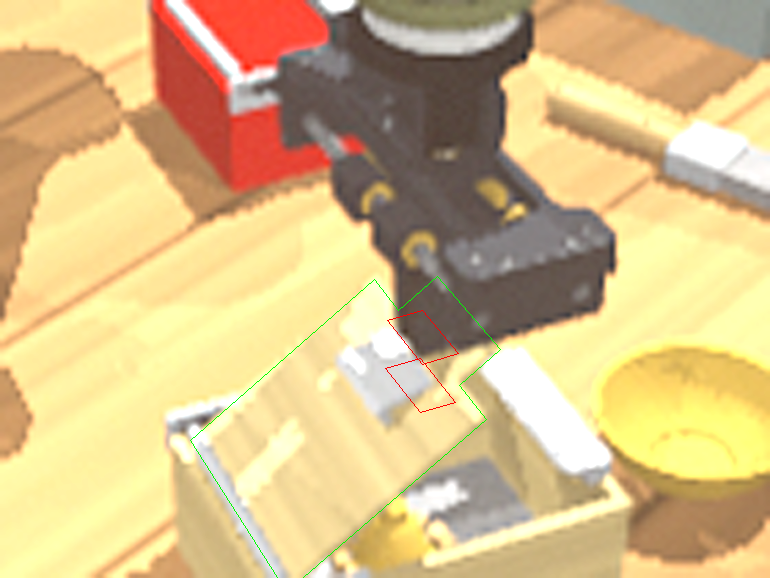

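Request:
carry_out(
  rows=[
    {"hand":0,"dx":0,"dy":-0.014,"dz":0.021,"spin":0},
    {"hand":0,"dx":0,"dy":-0.011,"dz":0.022,"spin":0},
    {"hand":0,"dx":0,"dy":-0.009,"dz":0.023,"spin":0},
    {"hand":0,"dx":0,"dy":-0.006,"dz":0.024,"spin":0},
    {"hand":0,"dx":0,"dy":-0.004,"dz":0.016,"spin":0},
    {"hand":0,"dx":0,"dy":0,"dz":0.008,"spin":0},
    {"hand":0,"dx":0,"dy":0,"dz":0,"spin":0},
    {"hand":0,"dx":0,"dy":0,"dz":0,"spin":0},
  ],
)

```text
time_s: 8.25
position: [0.5537, 0.0017, 0.0593]
tool_rot: [[0.916, -0.402, 0.0], [-0.402, -0.916, -0.0], [0.0, 0.0, -1.0]]
contact_force: [-0.5, 0.3, 0.6]
opening: 0.004
```

```bash
python3 st.py d; python3 ov.py d 0.1
```

```text
t 8.25 box [ 0.0349 -0.0007  0.0593] F box [0.1 0.5 0.6]
```

View pics/ov_d.png

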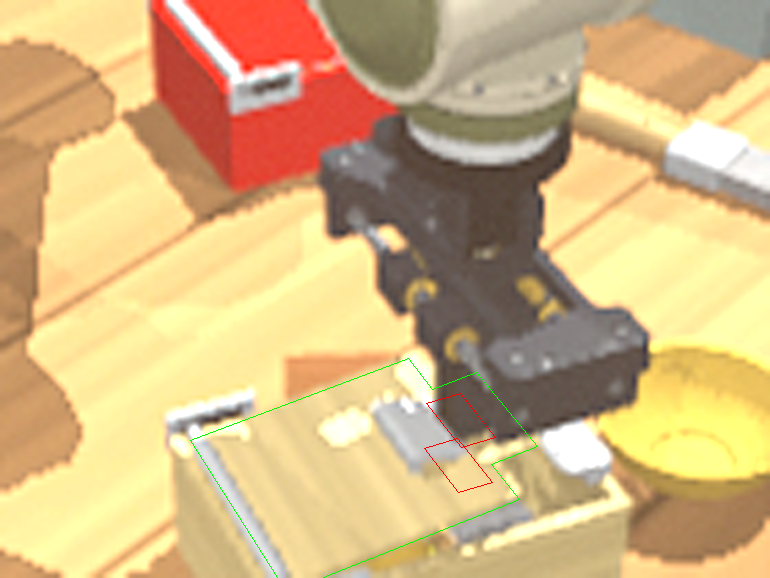

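Request:
carry_out(
  rows=[
    {"hand":0,"dx":0,"dy":0,"dz":0.006,"spin":0},
    {"hand":0,"dx":0,"dy":0,"dz":0.006,"spin":0},
    {"hand":0,"dx":0,"dy":0,"dz":0.005,"spin":0},
    {"hand":0,"dx":0,"dy":0,"dz":0.004,"spin":0},
    {"hand":0,"dx":0,"dy":0,"dz":0.002,"spin":0},
    {"hand":0,"dx":0,"dy":0,"dz":0.002,"spin":0},
    {"hand":0,"dx":0,"dy":0,"dz":0,"spin":0},
    {"hand":0,"dx":0,"dy":0,"dz":0,"spin":0},
  ],
)

```text
time_s: 9.15
position: [0.5536, 0.0018, 0.0466]
tool_rot: [[0.916, -0.402, -0.0], [-0.402, -0.916, -0.0], [-0.0, 0.0, -1.0]]
contact_force: [0.9, 0.5, 0.3]
opening: 0.006
```

```bash
python3 st.py
```

```text
t 9.15 box [ 0.035  -0.0005  0.0466] F box [ 0.8 -0.6  0.3]
```

Request:
carry_out(
  rows=[
    {"hand":0,"dx":0,"dy":0,"dz":0.002,"spin":0},
    {"hand":0,"dx":0,"dy":0,"dz":0.002,"spin":0},
    {"hand":0,"dx":0,"dy":0,"dz":0,"spin":0},
    {"hand":0,"dx":0,"dy":0,"dz":0,"spin":0},
    {"hand":0,"dx":0,"dy":0,"dz":0,"spin":0},
    {"hand":0,"dx":0,"dy":0,"dz":0,"spin":0},
    {"hand":0,"dx":0,"dy":0,"dz":0,"spin":0},
    {"hand":0,"dx":0,"dy":0,"dz":0,"spin":0},
  ],
)

```text
time_s: 9.95
position: [0.5537, 0.0018, 0.0447]
tool_rot: [[0.916, -0.402, 0.0], [-0.402, -0.916, -0.0], [0.0, -0.0, -1.0]]
contact_force: [-0.5, 1.2, 4.0]
opening: 0.001
```

```bash
python3 st.py e; python3 ov.py e 0
```

```text
t 9.95 box [ 0.035  -0.0006  0.0447] F box [0.9 0.9 4. ]
```

View pics/ov_e.png

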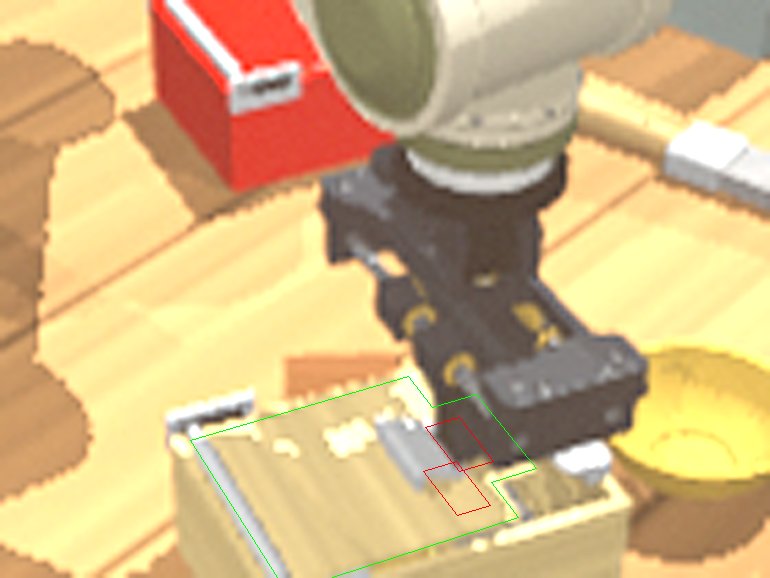

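Request:
carry_out(
  rows=[
    {"hand":0,"dx":0,"dy":0.018,"dz":-0.008,"spin":0},
    {"hand":0,"dx":0,"dy":0.018,"dz":-0.007,"spin":0},
    {"hand":0,"dx":0,"dy":0.018,"dz":-0.006,"spin":0},
    {"hand":0,"dx":0,"dy":0.018,"dz":-0.003,"spin":0},
    {"hand":0,"dx":0,"dy":0.018,"dz":0,"spin":0},
    {"hand":0,"dx":0,"dy":0.018,"dz":0,"spin":0},
    {"hand":0,"dx":0,"dy":0.014,"dz":0,"spin":0},
    {"hand":0,"dx":0,"dy":0,"dz":0,"spin":0},
  ],
)

```text
time_s: 10.85
position: [0.5287, -0.055, 0.0565]
tool_rot: [[0.915, -0.403, -0.001], [-0.403, -0.915, -0.0], [-0.0, 0.0, -1.0]]
contact_force: [-0.2, -1.8, 1.1]
opening: 0.002
```

```bash
python3 st.py f; python3 ov.py f 0.2
```

```text
t 10.85 box [-0.027  -0.0006  0.0565] F box [-1.8 -0.6  1.1]
```

View pics/ov_f.png

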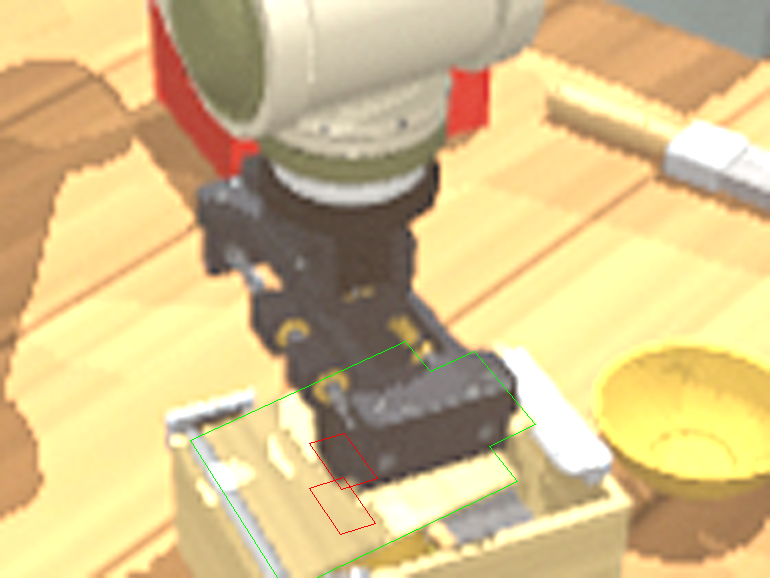

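Request:
carry_out(
  rows=[
    {"hand":0,"dx":0,"dy":0,"dz":0.007,"spin":0},
    {"hand":0,"dx":0,"dy":0,"dz":0.007,"spin":0},
    {"hand":0,"dx":0,"dy":0,"dz":0.005,"spin":0},
    {"hand":0,"dx":0,"dy":0,"dz":0.003,"spin":0},
    {"hand":0,"dx":0,"dy":0,"dz":0.002,"spin":0},
    {"hand":0,"dx":0,"dy":0,"dz":0,"spin":0},
    {"hand":0,"dx":0,"dy":0,"dz":0,"spin":0},
    {"hand":0,"dx":0,"dy":0,"dz":0,"spin":0},
  ],
)

```text
time_s: 11.75
position: [0.529, -0.054, 0.0446]
tool_rot: [[0.916, -0.402, -0.0], [-0.402, -0.916, 0.0], [-0.0, 0.0, -1.0]]
contact_force: [-0.4, 0.5, 1.0]
opening: 0.007
```

```bash
python3 st.py g; python3 ov.py g 0.0
```

```text
t 11.75 box [-0.026  -0.0006  0.0446] F box [0.3 0.6 1. ]
```

View pics/ov_g.png

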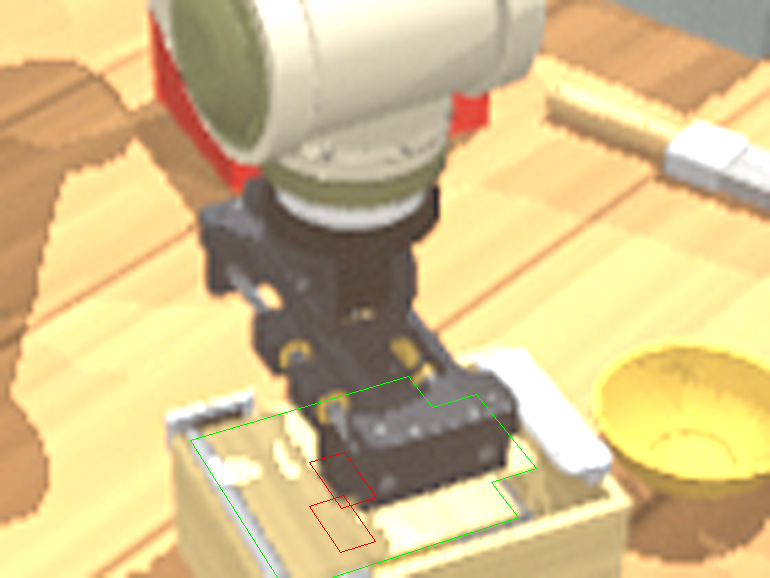

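Request:
carry_out(
  rows=[
    {"hand":0,"dx":0,"dy":0,"dz":0.001,"spin":0},
    {"hand":0,"dx":0,"dy":0,"dz":0.001,"spin":0},
    {"hand":0,"dx":0,"dy":0,"dz":0,"spin":0},
    {"hand":0,"dx":0,"dy":0,"dz":0,"spin":0},
    {"hand":0,"dx":0,"dy":0,"dz":0,"spin":0},
    {"hand":0,"dx":0,"dy":0,"dz":0,"spin":0},
    {"hand":0,"dx":0,"dy":0,"dz":0,"spin":0},
    {"hand":0,"dx":0,"dy":0,"dz":0,"spin":0},
  ],
)

```text
time_s: 12.65
position: [0.5291, -0.054, 0.0436]
tool_rot: [[0.916, -0.402, -0.0], [-0.402, -0.916, -0.0], [-0.0, 0.0, -1.0]]
contact_force: [-0.9, 0.1, 0.7]
opening: 0.01
```

```bash
python3 st.py
```

```text
t 12.65 box [-0.026  -0.0006  0.0436] F box [-0.3  0.8  0.7]
```

Request:
carry_out(
  rows=[
    {"hand":0,"dx":0,"dy":0,"dz":0.001,"spin":0},
    {"hand":0,"dx":0,"dy":0,"dz":0.001,"spin":0},
    {"hand":0,"dx":0,"dy":0,"dz":0,"spin":0},
    {"hand":0,"dx":0,"dy":0,"dz":0,"spin":0},
    {"hand":0,"dx":0,"dy":0,"dz":0,"spin":0},
    {"hand":0,"dx":0,"dy":0,"dz":0,"spin":0},
    {"hand":0,"dx":0,"dy":0,"dz":0,"spin":0},
    {"hand":0,"dx":0,"dy":0,"dz":0,"spin":0},
  ],
)

```text
time_s: 13.45
position: [0.5292, -0.054, 0.0431]
tool_rot: [[0.916, -0.402, 0.0], [-0.402, -0.916, -0.0], [0.0, 0.0, -1.0]]
contact_force: [-2.5, 0.9, 5.9]
opening: 0.001
```

```bash
python3 st.py
```

```text
t 13.45 box [-0.026  -0.0007  0.0431] F box [-0.2  2.6  5.9]
```

Request:
carry_out(
  rows=[
    {"hand":0,"dx":0,"dy":-0.01,"dz":0,"spin":0},
    {"hand":0,"dx":0,"dy":-0.01,"dz":0,"spin":0},
    {"hand":0,"dx":0,"dy":-0.006,"dz":0,"spin":0},
    {"hand":0,"dx":0,"dy":-0.006,"dz":0,"spin":0},
    {"hand":0,"dx":0,"dy":-0.006,"dz":0,"spin":0},
    {"hand":0,"dx":0,"dy":-0.004,"dz":0,"spin":0},
    {"hand":0,"dx":0,"dy":-0.004,"dz":0,"spin":0},
    {"hand":0,"dx":0,"dy":0,"dz":0,"spin":0},
  ],
)

```text
time_s: 14.25
position: [0.5387, -0.0335, 0.0431]
tool_rot: [[0.916, -0.402, 0.001], [-0.402, -0.916, -0.001], [0.001, 0.001, -1.0]]
contact_force: [-1.6, -1.6, 5.2]
opening: 0.003
```

```bash
python3 st.py h; python3 ov.py h 0.0 0.008
```

```text
t 14.25 box [-0.0033 -0.0011  0.0431] F box [-2.1  0.8  5.2]
```

View pics/ov_h.png

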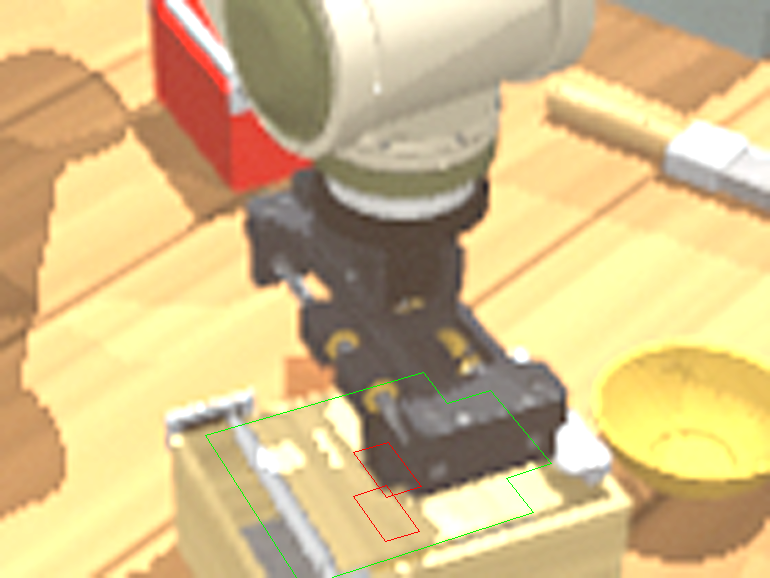

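Request:
carry_out(
  rows=[
    {"hand":0,"dx":0,"dy":-0.004,"dz":0,"spin":0},
    {"hand":0,"dx":0,"dy":-0.004,"dz":0,"spin":0},
    {"hand":0,"dx":0,"dy":0,"dz":0,"spin":0},
    {"hand":0,"dx":0,"dy":0,"dz":0,"spin":0},
    {"hand":0,"dx":0,"dy":0,"dz":0,"spin":0},
    {"hand":0,"dx":0,"dy":0,"dz":0,"spin":0},
    {"hand":0,"dx":0,"dy":0,"dz":0,"spin":0},
    {"hand":0,"dx":0,"dy":0,"dz":0,"spin":0},
  ],
)

```text
time_s: 15.15
position: [0.5405, -0.0298, 0.0431]
tool_rot: [[0.916, -0.402, 0.001], [-0.402, -0.916, -0.001], [0.002, 0.0, -1.0]]
contact_force: [-0.9, -2.0, 5.4]
opening: 0.007
```

```bash
python3 st.py i; python3 ov.py i 0.0 0.024
```

```text
t 15.15 box [ 0.0007 -0.0013  0.0431] F box [-2.2  0.   5.4]
```

View pics/ov_i.png

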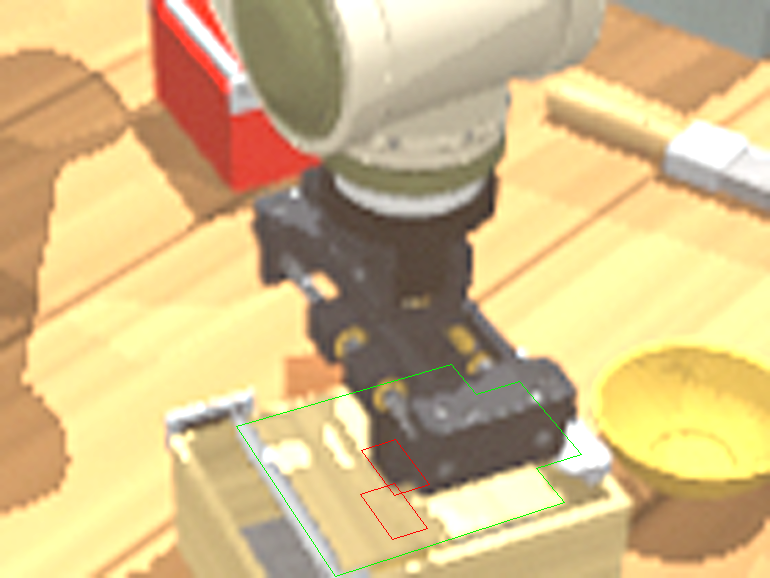

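Request:
carry_out(
  rows=[
    {"hand":0,"dx":0,"dy":-0.006,"dz":0,"spin":0},
    {"hand":0,"dx":0,"dy":-0.006,"dz":0,"spin":0},
    {"hand":0,"dx":0,"dy":-0.006,"dz":0,"spin":0},
    {"hand":0,"dx":0,"dy":-0.003,"dz":0,"spin":0},
    {"hand":0,"dx":0,"dy":0,"dz":0,"spin":0},
    {"hand":0,"dx":0,"dy":0,"dz":0,"spin":0},
    {"hand":0,"dx":0,"dy":0,"dz":0,"spin":0},
    {"hand":0,"dx":0,"dy":0,"dz":0,"spin":0},
  ],
)

```text
time_s: 16.05
position: [0.5447, -0.0201, 0.0431]
tool_rot: [[0.916, -0.402, 0.001], [-0.402, -0.916, -0.001], [0.001, 0.0, -1.0]]
contact_force: [-1.2, -2.7, 5.4]
opening: 0.008
```

```bash
python3 st.py j; python3 ov.py j 0.0 0.024
```

```text
t 16.05 box [ 0.0114 -0.0012  0.0431] F box [-2.9 -0.   5.4]
```

View pics/ov_j.png

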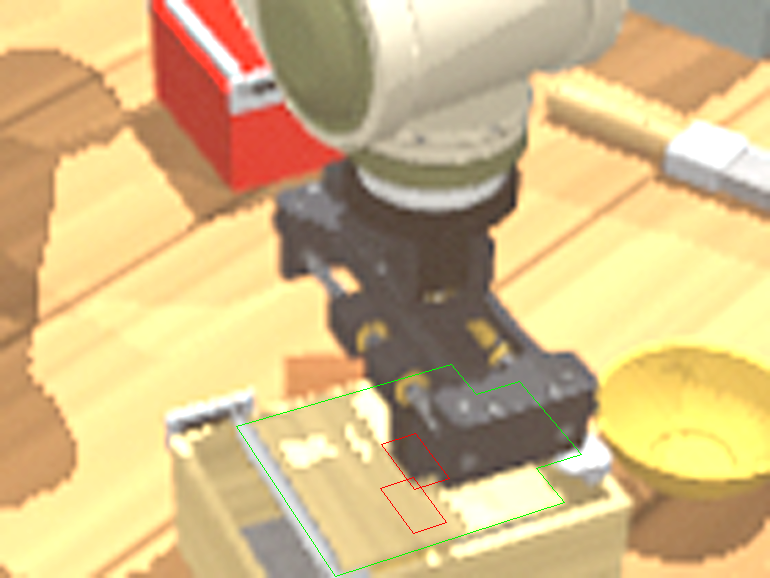

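Request:
carry_out(
  rows=[
    {"hand":0,"dx":0,"dy":-0.002,"dz":0,"spin":0},
    {"hand":0,"dx":0,"dy":-0.002,"dz":0,"spin":0},
    {"hand":0,"dx":0,"dy":0,"dz":0,"spin":0},
    {"hand":0,"dx":0,"dy":0,"dz":0,"spin":0},
    {"hand":0,"dx":0,"dy":0,"dz":0,"spin":0},
    {"hand":0,"dx":0,"dy":0,"dz":0,"spin":0},
    {"hand":0,"dx":0,"dy":0,"dz":0,"spin":0},
    {"hand":0,"dx":0,"dy":0,"dz":0,"spin":0},
  ],
)

```text
time_s: 16.95
position: [0.5454, -0.0184, 0.043]
tool_rot: [[0.916, -0.402, 0.001], [-0.402, -0.916, -0.001], [0.001, 0.001, -1.0]]
contact_force: [-1.6, -3.5, 4.3]
opening: 0.007
```

Request:
carry_out(
  rows=[
    {"hand":0,"dx":0,"dy":-0.002,"dz":0,"spin":0},
    {"hand":0,"dx":0,"dy":0,"dz":0,"spin":0},
    {"hand":0,"dx":0,"dy":0,"dz":0,"spin":0},
    {"hand":0,"dx":0,"dy":0,"dz":0,"spin":0},
    {"hand":0,"dx":0,"dy":0,"dz":0,"spin":0},
    {"hand":0,"dx":0,"dy":0,"dz":0,"spin":0},
    {"hand":0,"dx":0,"dy":0,"dz":0,"spin":0},
    {"hand":0,"dx":0,"dy":0,"dz":0,"spin":0},
  ],
)

```text
time_s: 17.75
position: [0.5455, -0.0179, 0.043]
tool_rot: [[0.916, -0.402, 0.0], [-0.402, -0.916, -0.001], [0.001, 0.001, -1.0]]
contact_force: [-2.4, -5.8, 4.3]
opening: 0.003
```

```bash
python3 st.py
```

```text
t 17.75 box [ 0.0137 -0.0011  0.043 ] F box [-6.2 -0.2  4.3]
```

Request:
carry_out(
  rows=[
    {"hand":0,"dx":0,"dy":-0.002,"dz":0,"spin":0},
    {"hand":0,"dx":0,"dy":0,"dz":0,"spin":0},
    {"hand":0,"dx":0,"dy":0,"dz":0,"spin":0},
    {"hand":0,"dx":0,"dy":0,"dz":0,"spin":0},
    {"hand":0,"dx":0,"dy":0,"dz":0,"spin":0},
    {"hand":0,"dx":0,"dy":0,"dz":0,"spin":0},
    {"hand":0,"dx":0,"dy":0,"dz":0,"spin":0},
    {"hand":0,"dx":0,"dy":0,"dz":0,"spin":0},
  ],
)

```text
time_s: 18.55
position: [0.5455, -0.0177, 0.0429]
tool_rot: [[0.916, -0.402, -0.001], [-0.402, -0.916, -0.003], [0.0, 0.003, -1.0]]
contact_force: [-4.7, -10.5, 6.2]
opening: 0.008
```

```bash
python3 st.py
```

```text
t 18.55 box [ 0.0139 -0.001   0.0429] F box [-11.5   0.1   6.2]
```

Request:
carry_out(
  rows=[
    {"hand":0,"dx":0,"dy":0.002,"dz":0,"spin":0},
    {"hand":0,"dx":0,"dy":0,"dz":-0.002,"spin":0},
    {"hand":0,"dx":0,"dy":0,"dz":-0.006,"spin":0},
    {"hand":0,"dx":0,"dy":0.004,"dz":-0.02,"spin":0},
    {"hand":0,"dx":0,"dy":0,"dz":-0.06,"spin":0},
    {"hand":0,"dx":0,"dy":0,"dz":-0.08,"spin":0},
    {"hand":0,"dx":0,"dy":0.05,"dz":-0.08,"spin":0},
    {"hand":0,"dx":0,"dy":0.08,"dz":0,"spin":0},
  ],
)

```text
time_s: 19.35
position: [0.5207, -0.0783, 0.172]
tool_rot: [[0.917, -0.399, 0.009], [-0.399, -0.917, -0.003], [0.01, -0.001, -1.0]]
contact_force: [1.1, -0.2, -1.2]
opening: 0.007
```

Request:
carry_out(
  rows=[
    {"hand":0,"dx":0,"dy":0.09,"dz":0,"spin":0},
    {"hand":0,"dx":0,"dy":0.09,"dz":0,"spin":0},
    {"hand":0,"dx":0,"dy":0.06,"dz":0,"spin":0},
    {"hand":0,"dx":0,"dy":0,"dz":0,"spin":0},
    {"hand":0,"dx":0,"dy":0,"dz":0,"spin":0},
    {"hand":0,"dx":0,"dy":0,"dz":0,"spin":0},
    {"hand":0,"dx":0,"dy":0,"dz":0,"spin":0},
    {"hand":0,"dx":0,"dy":0,"dz":0,"spin":0},
  ],
)

```text
time_s: 20.15
position: [0.4706, -0.1874, 0.1666]
tool_rot: [[0.916, -0.401, 0.0], [-0.401, -0.916, 0.0], [0.0, -0.0, -1.0]]
contact_force: [-1.0, -0.3, -0.3]
opening: 0.008
```

```bash
python3 st.py k; python3 ov.py k 0.0 0.024
```

```text
t 20.15 box [-0.1716 -0.0007  0.1666] F box [-0.7  0.7 -0.3]
```

View pics/ov_k.png

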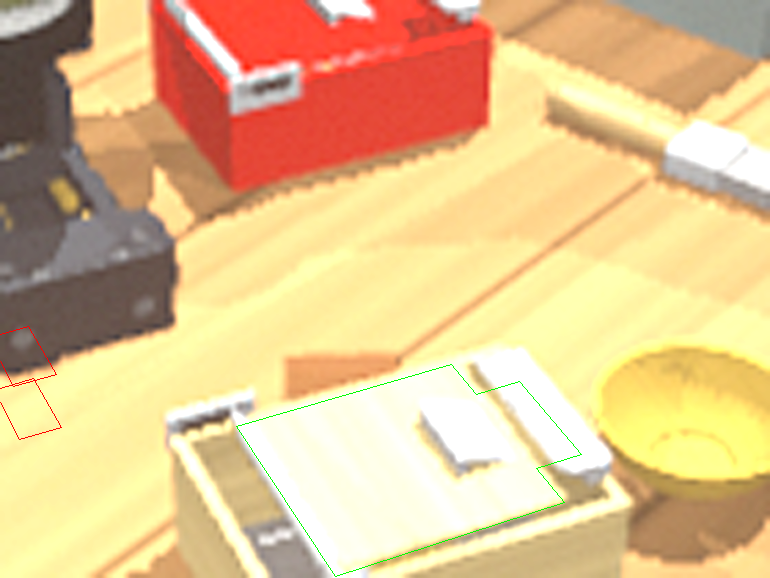

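View pics/top_k.png

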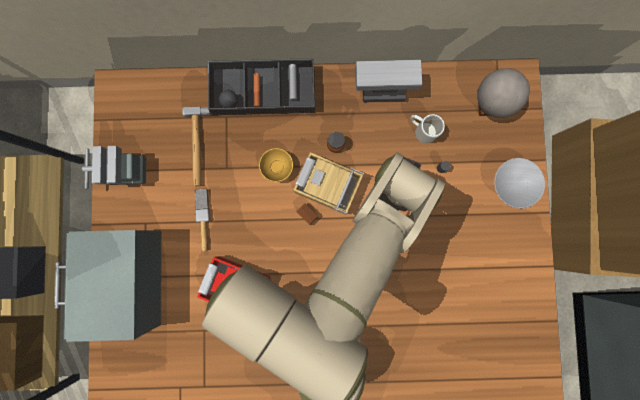

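The lid lies flat with its tongue under the lip and stays down with the arm clear. It matches the overlay for 0 rad and 24 mm of slide. In the top view the bowl (277,165), wax (337,142), block (307,214), cup (430,128) and slug (445,167) are where they started. I'm handing the job in.

```bash
python3 -c "
from plant import r
print(r.close_job()); print(r.read_state()['time_s'])"
```

```text
the job is handed in; nothing more can be done
None
the job is handed in; nothing more can be done
```

I closed the plywood box and handed the job in at about 20 s of the 38 s allowed; the hand-in reported no verdict. I folded the lid down from behind with the closed fingertips. Then I slid over the thumb step, pressed the lid flat with 4–6 N and pushed it home, and lifted clear.

**Last checks:**
- **Lid:** in the scene picture it stays flat with the tongue under the lip. It matches the overlay drawn for 0 rad and 24 mm of slide.
- **Push:** it came to a firm stop at the expected home position, with about 11.5 N against the step. The highest force I read was about 12 N, but I only read it at the end of each move.
- **Bystanders:** the bowl, wax, block, cup, slug, hammer and brush all looked unmoved in the top view, judged by eye.
- **Casting:** it was hidden under the lid at the end, so I could not see it directly. Nothing touched it.

**What disagreed:**
- **Fingertips:** they appeared and made contact about 28–30 mm short of the stated tool end point. I corrected for this using pictures and force readings.
- **Slide:** friction from the pressing finger had already carried the lid most of the way home. The push on the step therefore mainly confirmed the end stop.

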